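# Clear a jammed parts tube

### The job

The square metal parts tube on the tilting stand has a core stuck at its bottom end. Tip the tube fully upright, then take the longer of the two rods from the wooden rack and push it down inside the tube until its collar rests on the tube's rim, so that the core drops out into the tray under the tube. Leave the rod standing in the tube and the tube upright.

Things in the scene. Friction and masses are not known exactly. Their poses are not given: they have to be found in the camera images.
- stand: Fixed stand: base 120 x 92 mm with a tray (inside 90 in x, 44 in y, walls to 25 mm height); uprights at y = +-29 mm, 101 high, carry the tube. Origin under the centre, on the bench, z up. The tube hinges about y, 88 mm above the origin; it starts leaning 31 degrees to -x (roughly robotwards). Upright is a hard stop; friction keeps it where left; 2-3 N tips it. Its front rim edge rises 18 mm in 29.
- tube_mouth (a point): Centre of the tube's open upper end, 60 mm from the hinge axis; z points out of the tube along it, y along the hinge; leans with the tube. Square aluminium tube, 28 mm outside, 24 inside, 92 long, open through, with a dark rim band 34 mm square on its top 10 mm. Sprung lips at the lower end hold the core; 8 to 15 N from above pushes it through. Upright, the mouth is 148 mm above the bench.
- push_rod: Longer of two rods upright in a wooden rack (45 mm high, holes 40 deep, 88 apart; rack row along this body's y at the start; which hole varies). Steel shaft d 12, 106 mm long; collar d 30, 5 thick; black round handle d 22, 34 long (111 to 145 mm above the foot). Origin at the foot, 9 mm above the bench; z up to the handle; 42-84 g. The other rod's shaft is 60 mm, too short; its top is 46 mm lower.
- core: The stuck part: dark cylinder, diameter 20 mm, 18 mm long, 20 g; origin at the centre of its lower end face, z along its axis. It starts inside the tube at the lower end, resting on the lips.

How it is judged:
On the way, in this order (a step that is already met when the one before it is completed fails the run):
1. the tube stands upright (within 7 degrees) with the core still inside (angle between tube_mouth's own z axis and vertical below 0.12 rad and distance between core and tube_mouth below 0.096 m and height (world z) of core above 0.045 m), for 0.2 s.
2. the long rod is in the upright tube, its foot at least 20 mm below the mouth, and the core is still in the tube (angle between tube_mouth's own z axis and vertical below 0.12 rad and z of push_rod in the frame of tube_mouth below -0.02 m and horizontal distance between push_rod and tube_mouth below 0.012 m and height (world z) of core above 0.045 m), for 0.02 s.
At the end, for the whole second after the job is handed in: The tube is upright within 8 degrees, the long rod stands in it, released, with its collar within 10 mm of the rim, and the core lies at rest in the stand's tray (angle between tube_mouth's own z axis and vertical below 0.14 rad and z of push_rod in the frame of tube_mouth below -0.096 m and horizontal distance between push_rod and tube_mouth below 0.02 m and height (world z) of core below 0.03 m and x of core in the frame of stand between -0.046 and 0.046 m and y of core in the frame of stand between -0.023 and 0.023 m and linear speed of core below 0.05 m/s and linear speed of push_rod below 0.03 m/s); the robot touches nothing.
It also fails if it takes over 53 s, if anything falls off the work surface, if the arm or the gripper's body presses on something with over 40 N, if the wrist force passes 120 N, or if a joint passes its speed limit or range.

### The arm

A 6-joint arm with a two-finger parallel gripper is mounted at the origin on a cart in front of the work surface, level with it; the furniture and walls round the work are solid. World frame = base frame: x ahead of the robot, y to its left, z up, the work surface at z = 0. Lengths are in m, angles in rad, forces in N, time in s.
With the tool pointing down it reaches from about 0.3 to 0.775 m from the base axis. Payload 14.6 kg.
Tool frame: the origin (TCP) lies at the very end of the fingers, on their centre line; the grasp point (between the pads) lies 19 mm behind it; z points along the fingers, y is the line along which they close (so a half turn about z gives the same grasp; the last joint's range is limited). The gripper opens to 94 mm and grips with 3 to 60 N. Pads are 16 mm wide; open, the fingers measure 119 mm over their backs; the gripper's body (75 mm by 177 mm) begins 78 mm behind the grasp point.
Start: joints at [-1.332, 0.3, 1.521, -0, 1.321, -0.067], TCP at [0.166, -0.524, 0.205] pointing down, gripper open.
Joint ranges: [-3.03, 3.03], [-0.79, 2.21], [0.23, 2.52], [-1.04, 4.18], [0, 3.07], [-2.55, 2.55]. Speed limits (rad/s): [2.22, 2.22, 2.57, 3.14, 3.14, 3.14].

### API

Orientations are given as [roll, pitch, yaw] about the fixed x, y, z axes, in that order (R = Rz(yaw) Ry(pitch) Rx(roll)).
In Python, from station import ctrl gives the robot as it stands.
- The arm moves only by the tool move_arm, never from a script. Its argument "increments" is a list of rows, each a list of 7 numbers: the opening, from 0 (shut) to 1 (fully open), then the shift along the tool's x, y, z in units of 50 mm (1.0 is 50 mm), then the turn, a rotation vector about the tool's x, y, z in rad. In form: [[claw, tx, ty, tz, rx, ry, rz], ...]. A call has 1 to 20 rows; each row shifts and turns the commanded pose from where the row before left it, along the tool's axes as they then stand; what a row does not reach is not made up. A row lasts 1/10 s, in which the tool goes at most 50 mm and 8.59 degrees, less where a joint would pass 70% of its speed; a pose out of reach is approached as far as the arm can. A call is refused whole if a number of a shift passes 1 or a number of a turn 0.15, either way. A call with a gripper value outside its range is refused whole. The fingers move at their own pace and stop on an object; "force" is the grip in N (left out, the last holds). Time passes only in rows, so rows that do not move let the fingers close. It gives the time, the measured TCP pose, the force, the opening and the grip force at its end, in the units of the state.
- ctrl.get_obs(): the state, without advancing time (a new reading comes with each control period).
- ctrl.camera(name): name is "side" or "top"; returns a dict with "color" (400x640x3 uint8, blue, green, red), "K" (3x3 intrinsics, pixels), "pose" (4x4, takes a point from camera to world coordinates). Camera axes: x right, y down, z forward; pixel columns grow to the right and rows downward; lengths in m; the calibration is good to about 2 mm. A picture is of the moment at which its call begins. There is no depth.
- ctrl.hand_in(): hands the job in; it is judged then, once.
Trained networks look in a picture, given as the dict that the camera call returned (one of the last four; its "shot" number tells which), for a name from the list of things; names that differ only in an ending like _2 or _b are one class to them, and where a whole thing is asked for, a point or a joint stands for the part that bears it (a point fixed in the world has none). Each returns a list of dicts, best first, with "conf" (0 to 1); they miss things now and then, are a little off and sometimes report something else, mostly with a low value. They report only what shows in the picture. A call takes as long as a camera call.
- ctrl.cut_out(name, picture): "mask" (400x640 bool, what is visible of it) and "centre" ([row, column] in pixels, amid what is visible of it).
The state is a dict: "time_s": time; "qpos": joint angles; "joint_vel": joint speeds; "tau": joint torques, N m; "ee_pos": TCP position; "eef_rot": TCP orientation; "force": force on the tool from outside, world axes, zero at the start; "moment": the same for the moment, N m; "grip_width": finger opening in m; "grip_force": force on a finger pad.
Only numpy, scipy, OpenCV 4.12 (cv2) and the standard library are available. Lean on these libraries where they do the work, as an engineer would, in place of code of your own. Each camera call takes 0.05 s, during which the arm holds its last target. There are 200 camera calls.

## Working session

There is one attempt and no reset: what is moved stays moved. The work goes in short steps, Python scripts to look and compute and a tool call to move; the robot and the scene stay as the last step left them, time stands still between calls to the robot, and variables do not carry over. Pictures are saved under pics/ and viewed, at most 10 in all, crops included, and the job is handed in when it is done.

Besides the shell and the picture viewer there is one more tool, called as name(argument=value, ...) on one line, values as JSON. move_arm: Moves the arm, as the interface text tells. Its arguments: {"type":"object","properties":{"increments":{"type":"array","items":{"type":"array","items":{"type":"number"}}},"force":{"type":"number"}},"required":["increments"]}

```bash
mkdir -p pics
cat > h.py <<'E'
import numpy as np, cv2
from station import ctrl
def proj(p,c):
    T=np.linalg.inv(c["pose"]); q=T[:3,:3]@np.asarray(p,float)+T[:3,3]; u=c["K"]@q; return u[:2]/u[2]
def ray(px,c):
    d=c["pose"][:3,:3]@np.linalg.inv(c["K"])@np.array([px[0],px[1],1.]); return c["pose"][:3,3],d/np.linalg.norm(d)
def atz(px,z,c):
    o,d=ray(px,c); return o+d*(z-o[2])/d[2]
def tri(p1,c1,p2,c2):
    o1,d1=ray(p1,c1);o2,d2=ray(p2,c2)
    s=np.linalg.lstsq(np.c_[d1,-d2],o2-o1,rcond=None)[0]
    a=o1+s[0]*d1;b=o2+s[1]*d2
    return (a+b)/2,np.linalg.norm(a-b)
E
python3 - <<'E'
from h import *
np.set_printoptions(precision=4,suppress=True)
for n in ("top","side"):
    c=ctrl.camera(n); cv2.imwrite(f"pics/{n}0.png",c["color"]); np.savez(f"{n}0.npz",K=c["K"],pose=c["pose"])
    print(n,c["pose"][:3],c["K"][0],c["K"][1])
    for o in ("stand","tube_mouth","push_rod","core"):
        for r in ctrl.cut_out(o,c)[:3]:
            ys,xs=np.nonzero(r["mask"]); print(o,round(r["conf"],2),r["centre"],xs.min(),xs.max(),ys.min(),ys.max(),len(xs))
print(ctrl.get_obs())
E
```

```text
top [[ 0.0216 -0.9887  0.1483  0.433 ]
 [-0.9998 -0.022  -0.001  -0.2324]
 [ 0.0043 -0.1483 -0.9889  0.9429]] [455.1289   0.     331.466 ] [  0.     455.1289 207.615 ]
stand 0.88 [225.3, 265.6] 235 284 197 254 1821
tube_mouth 0.85 [225.9, 253.5] 241 267 207 242 722
push_rod 0.48 [245.4, 374.0] 364 379 240 255 199
side [[-0.9947 -0.0539  0.0875  0.4988]
 [-0.1023  0.4437 -0.8903  0.5325]
 [ 0.0092 -0.8945 -0.4469  0.4924]] [400.921    0.     325.0416] [  0.     400.921  201.0306]
stand 0.9 [276.5, 335.2] 306 368 233 297 1744
tube_mouth 0.96 [239.6, 351.0] 324 365 215 262 827
push_rod 0.89 [186.0, 366.4] 361 374 169 212 352
{'time_s': 0.5, 'qpos': array([-1.3316,  0.2999,  1.521 ,  0.    ,  1.3207, -0.0666]), 'joint_vel': array([-0.0011,  0.0006, -0.002 ,  0.0012,  0.0027,  0.0006]), 'tau': array([ -0.    , -53.1345, -35.2739,   0.0708,   0.0215,  -0.    ]), 'ee_pos': array([ 0.1656, -0.5245,  0.2054]), 'eef_rot': array([-3.1416, -0.    ,  0.3058]), 'force': array([-0.0413,  0.0918,  0.3821]), 'moment': array([ 0.021 ,  0.0463, -0.0342]), 'grip_force': 0.0, 'grip_width': 0.093959663898194}
```

View pics/top0.png

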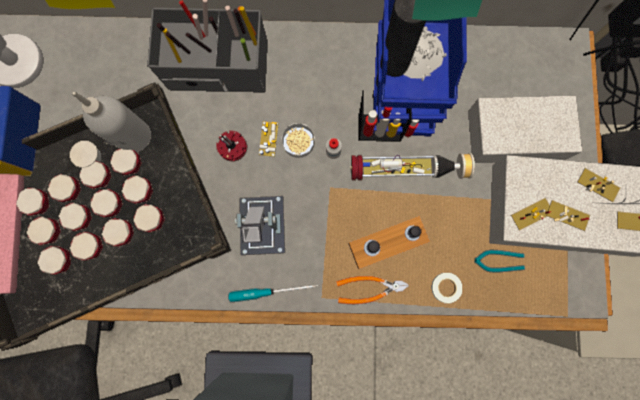

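View pics/side0.png

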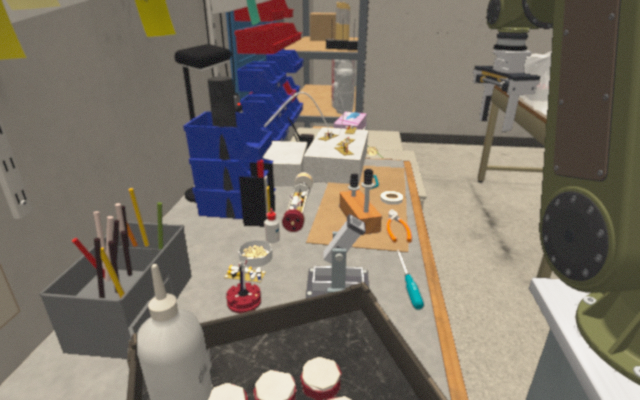

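The top view shows the stand at about (261,225) and the rack rods at (374,246) and (414,233). In the side view, the longer rod is the right and nearer one, at (367,185), and it corresponds to top (374,246). I'll zoom in for measurement.

Run:
```python
from h import *
a=cv2.imread("pics/top0.png")[185:285,230:430]; b=cv2.imread("pics/side0.png")[160:310,295:395]
a=cv2.resize(a,None,fx=4,fy=4,interpolation=cv2.INTER_CUBIC); cv2.imwrite("pics/topc.png",a)
b=cv2.resize(b,None,fx=4,fy=4,interpolation=cv2.INTER_CUBIC); cv2.imwrite("pics/sidec.png",b)
```

```text
(no output)
```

View pics/topc.png

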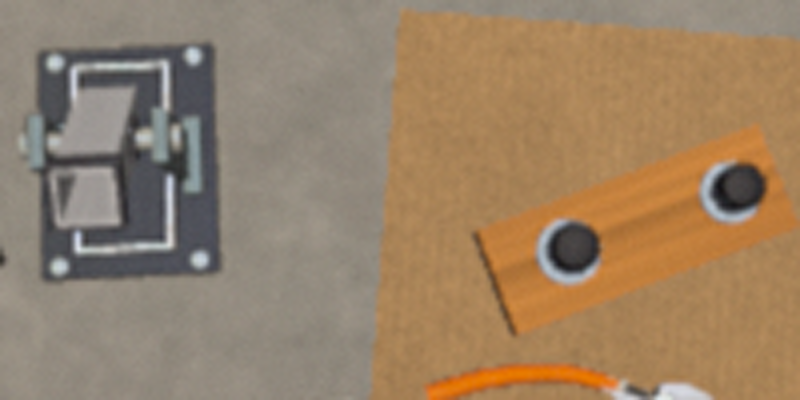

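View pics/sidec.png

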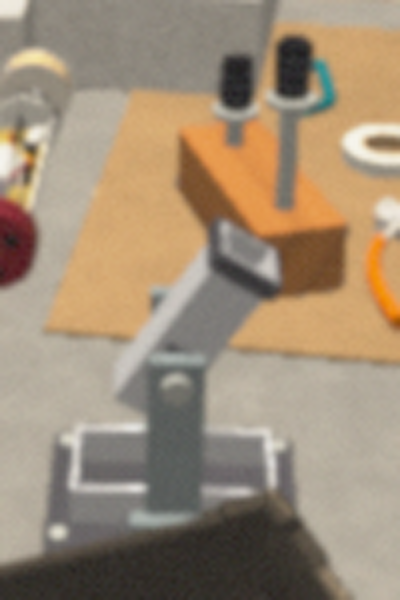

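Run:
```python
from h import *
np.set_printoptions(precision=4,suppress=True)
t=dict(np.load("top0.npz"));s=dict(np.load("side0.npz"))
T=lambda x,y:(230+(x+.5)/4-.5,185+(y+.5)/4-.5)
S=lambda x,y:(295+(x+.5)/4-.5,160+(y+.5)/4-.5)
print("rod top", atz(T(577,241),.154,t), "collar",atz(T(569,250),.119,t), tri(T(577,241),t,S(295,41),s), tri(T(569,250),t,S(291,98),s))
print("short", atz(T(741,186),.108,t))
c=[atz(T(*p),.006,t) for p in((40,48),(210,43),(218,270),(43,280))]
c=np.array(c);print("base",c.round(4).tolist(),c.mean(0), np.linalg.norm(c-np.roll(c,1,0),axis=1))
ax=(c[0]+c[1]-c[2]-c[3])/2; yaw=np.arctan2(ax[1],ax[0]); print("yaw",yaw)
sc=np.array([atz(T(*p),.008,t) for p in((56,63),(193,56),(201,260),(59,267))]);print("screws",sc.mean(0)); a2=(sc[0]+sc[1]-sc[2]-sc[3]);print(np.arctan2(a2[1],a2[0]))
print("pivot side end", tri(T(23,142),t,S(176,388),s), atz(T(93,142),.088,t))
# predicted
o=sc.mean(0)*[1,1,0]
for y in (yaw,np.arctan2(a2[1],a2[0])):
  R=np.array([[np.cos(y),-np.sin(y),0],[np.sin(y),np.cos(y),0],[0,0,1]]);th=-np.radians(31)
  m=o+R@np.array([60e-3*np.sin(th),0,.088+.06*np.cos(th)]);print("mouth",m)
  for cc,f in ((t,(230,185)),(s,(295,160))): print("proj mouth crop",(proj(m,cc)-f)*4)
```

```text
rod top [ 0.4877 -0.3081  0.154 ] collar [ 0.486  -0.3078  0.119 ] (array([ 0.4861, -0.3079,  0.1545]), np.float64(0.0030630451813969915)) (array([ 0.4854, -0.3078,  0.1196]), np.float64(0.0010761502771185654))
short [ 0.5178 -0.3878  0.108 ]
base [[0.5924, -0.0412, 0.006], [0.597, -0.1298, 0.006], [0.4791, -0.1383, 0.006], [0.472, -0.049, 0.006]] [ 0.5351 -0.0896  0.006 ] [0.1207 0.0887 0.1183 0.0896]
yaw 0.06825911737417488
screws [ 0.5341 -0.0896  0.008 ]
0.07119824959746004
pivot side end (array([ 0.5321, -0.0529,  0.0911]), np.float64(0.0014883282375660206)) [ 0.534  -0.0853  0.088 ]
mouth [ 0.5033 -0.0918  0.1394]
proj mouth crop [ 83.4673 195.6027]
proj mouth crop [246.3761 250.6157]
mouth [ 0.5033 -0.0918  0.1394]
proj mouth crop [ 83.6729 195.5929]
proj mouth crop [246.3684 250.5148]
```

Measured positions are stand (0.535,-0.090) with yaw 0.07, and long rod (0.486,-0.308). The projected mouth position matches the picture. First I'll go in front of the tube with the fingers shut.

move_arm(increments=[[0, 0, 0, 0, 0, 0, 0.118], [0, 0, 0, 0, 0, 0, 0.118], [0, 0.455, -0.58, 0, 0, 0, 0], [0, 0.455, -0.58, 0, 0, 0, 0], [0, 0.455, -0.58, 0, 0, 0, 0], [0, 0.455, -0.58, 0, 0, 0, 0], [0, 0.455, -0.58, 0, 0, 0, 0], [0, 0.455, -0.58, 0, 0, 0, 0], [0, 0.455, -0.58, 0, 0, 0, 0], [0, 0.455, -0.58, 0, 0, 0, 0], [0, 0.455, -0.58, 0, 0, 0, 0], [0, 0.455, -0.58, 0, 0, 0, 0], [0, 0.455, -0.58, 0, 0, 0, 0], [0, 0.455, -0.58, 0, 0, 0, 0], [0, 0.455, -0.58, 0, 0, 0, 0], [0, 0.455, -0.58, 0, 0, 0, 0], [0, 0, 0, 0, 0, 0, 0], [0, 0, 0, 0, 0, 0, 0]])

```text
time_s: 2.3
ee_pos: [0.455, -0.0969, 0.2053]
eef_rot: [3.142, 0.0, 0.071]
force: [0.1, 0.6, 0.5]
grip_width: 0.0007
grip_force: 0.0
```

move_arm(increments=[[0, 0, 0, 0.6, 0, 0, 0], [0, 0, 0, 0.6, 0, 0, 0], [0, 0, 0, 0.55, 0, 0, 0], [0, 0, 0, 0, 0, 0, 0], [0, 0.1, 0, 0, 0, 0, 0], [0, 0.1, 0, 0, 0, 0, 0], [0, 0.1, 0, 0, 0, 0, 0], [0, 0.1, 0, 0, 0, 0, 0], [0, 0.1, 0, 0, 0, 0, 0], [0, 0.1, 0, 0, 0, 0, 0], [0, 0.1, 0, 0, 0, 0, 0], [0, 0.1, 0, 0, 0, 0, 0], [0, 0.1, 0, 0, 0, 0, 0], [0, 0, 0, 0, 0, 0, 0]])

```text
time_s: 3.7
ee_pos: [0.5005, -0.094, 0.1179]
eef_rot: [3.142, -0.0, 0.07]
force: [0.7, 0.6, -0.3]
grip_width: 0.0004
grip_force: 0.0
```

move_arm(increments=[[0, 0.04, 0, 0, 0, 0, 0], [0, 0.04, 0, 0, 0, 0, 0], [0, 0, 0, 0, 0, 0, 0]])

```text
time_s: 4.0
ee_pos: [0.504, -0.0938, 0.118]
eef_rot: [-3.142, -0.0, 0.07]
force: [-0.4, 0.6, 0.7]
grip_width: 0.0002
grip_force: 0.1
```

move_arm(increments=[[0, 0.04, 0, 0, 0, 0, 0], [0, 0.04, 0, 0, 0, 0, 0], [0, 0, 0, 0, 0, 0, 0]])

```text
time_s: 4.3
ee_pos: [0.508, -0.0936, 0.1179]
eef_rot: [3.142, 0.0, 0.07]
force: [-1.3, -0.7, -0.3]
grip_width: 0.0005
grip_force: 0.6
```

Run:
```python
from h import *
c=ctrl.camera("side"); b=c["color"][160:310,275:395]
cv2.imwrite("pics/sidep1.png",cv2.resize(b,None,fx=4,fy=4,interpolation=cv2.INTER_CUBIC)); print(ctrl.get_obs()["force"])
```

```text
[-1.57464409 -0.63834568  0.68737688]
```

View pics/sidep1.png

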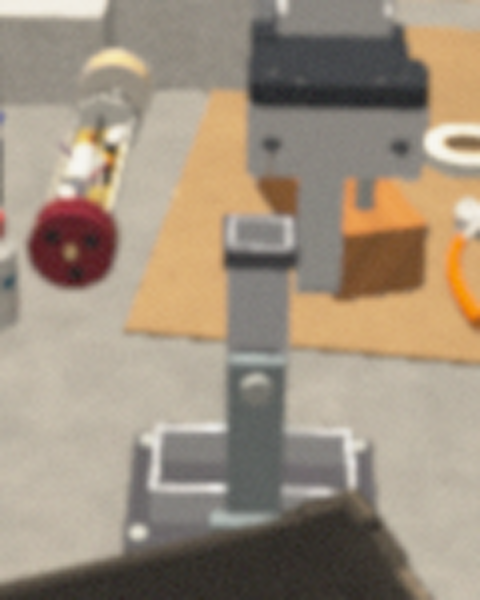

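The tube (rim at crop (262,238), pivot at (256,388)) is nearly upright, with the finger behind it at (320,250). I'll push gently on to the stop.

move_arm(increments=[[0, 0.03, 0, 0, 0, 0, 0], [0, 0.03, 0, 0, 0, 0, 0], [0, 0, 0, 0, 0, 0, 0]])

```text
time_s: 4.65
ee_pos: [0.5083, -0.0935, 0.1179]
eef_rot: [-3.141, 0.007, 0.07]
force: [-26.0, -1.3, 16.4]
grip_width: 0.0004
grip_force: 13.3
```

That is the hard stop, so the tube is upright. I'll back off, rise, and go above the long rod with the gripper opening.

move_arm(increments=[[0, -0.2, 0, 0, 0, 0, 0], [0, -0.6, 0, 0, 0, 0, 0], [0, 0, 0, -0.6, 0, 0, 0], [0, 0, 0, -0.6, 0, 0, 0], [0, 0, 0, -0.4, 0, 0, 0], [0.6, 0, 0.5, 0, 0, 0, 0], [0.6, 0, 0.75, 0, 0, 0, 0], [0.6, 0, 0.75, 0, 0, 0, 0], [0.6, 0, 0.75, 0, 0, 0, 0], [0.6, 0, 0.75, 0, 0, 0, 0], [0.6, 0, 0.75, 0, 0, 0, 0], [0.6, 0, 0, 0, 0, 0, 0], [0.6, 0, 0, 0, 0, 0, 0]])

```text
time_s: 5.95
ee_pos: [0.4856, -0.3084, 0.1975]
eef_rot: [-3.141, 0.0, 0.069]
force: [1.1, 0.1, -0.1]
grip_width: 0.0562
grip_force: 0.0
```

Run:
```python
from h import *
np.set_printoptions(precision=4,suppress=True)
t=ctrl.camera("top"); s=ctrl.camera("side"); P={}
for n,c in (("t",t),("s",s)):
    for r in ctrl.cut_out("tube_mouth",c)[:1]:
        ys,xs=np.nonzero(r["mask"]); print(n,r["conf"],r["centre"],xs.min(),xs.max(),ys.min(),ys.max())
    print("pred mouth",proj([.5346,-.0896,.148],c))
    np.savez(n+"1.npz",K=c["K"],pose=c["pose"])
a=cv2.resize(t["color"][190:260,230:290],None,fx=6,fy=6,interpolation=cv2.INTER_CUBIC)
b=cv2.resize(s["color"][200:270,310:370],None,fx=6,fy=6,interpolation=cv2.INTER_CUBIC)
cv2.imwrite("pics/both1.png",np.hstack([a,b])); print(ctrl.get_obs()["ee_pos"],ctrl.get_obs()["grip_width"])
```

```text
t 0.58 [218.9, 251.5] 240 266 206 229
pred mouth [249.6609 215.7031]
s 0.68 [230.1, 340.6] 331 349 214 249
pred mouth [339.0988 218.0116]
[ 0.486  -0.3072  0.1982] 0.056624636609927705
```

View pics/both1.png

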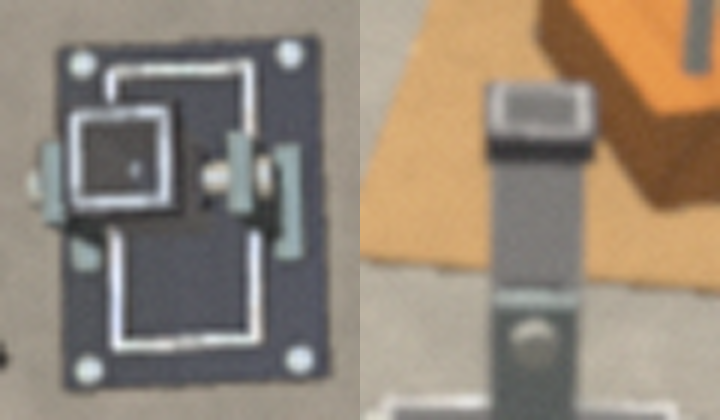

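The top view shows the tube upright with its mouth square at (250,216), within 0.5 px of the prediction. Next I'll grasp the rod.

move_arm(increments=[[0.6, 0, 0, 0.4, 0, 0, 0], [0.6, 0, 0, 0.4, 0, 0, 0], [0.6, 0, 0, 0.4, 0, 0, 0], [0.6, 0, 0, 0.28, 0, 0, 0], [0.6, 0, 0, 0, 0, 0, 0], [0, 0, 0, 0, 0, 0, 0], [0, 0, 0, 0, 0, 0, 0], [0, 0, 0, 0, 0, 0, 0], [0, 0, 0, 0, 0, 0, 0], [0, 0, 0, 0, 0, 0, 0]], force=40)

```text
time_s: 7.15
ee_pos: [0.4859, -0.3082, 0.1243]
eef_rot: [3.141, -0.0, 0.07]
force: [-0.5, -0.6, 2.2]
grip_width: 0.0212
grip_force: 40.0
```

move_arm(increments=[[0, 0, 0, -0.2, 0, 0, 0], [0, 0, 0, -0.3, 0, 0, 0], [0, 0, 0, -0.3, 0, 0, 0], [0, 0, 0, -0.4, 0, 0, 0], [0, 0, 0, -0.4, 0, 0, 0], [0, 0, 0, -0.4, 0, 0, 0], [0, 0, 0, -0.4, 0, 0, 0], [0, 0, 0, -0.4, 0, 0, 0], [0, 0, 0, -0.4, 0, 0, 0], [0, 0, 0, -0.3, 0, 0, 0], [0, 0, 0, 0, 0, 0, 0]])

```text
time_s: 8.25
ee_pos: [0.4861, -0.3084, 0.3016]
eef_rot: [3.139, -0.003, 0.07]
force: [0.4, 0.8, -0.2]
grip_width: 0.0214
grip_force: 40.0
```

move_arm(increments=[[0, 0.06, -0.22, 0, 0, 0, 0], [0, 0.13, -0.43, 0, 0, 0, 0], [0, 0.13, -0.43, 0, 0, 0, 0], [0, 0.13, -0.43, 0, 0, 0, 0], [0, 0.13, -0.43, 0, 0, 0, 0], [0, 0.13, -0.43, 0, 0, 0, 0], [0, 0.13, -0.43, 0, 0, 0, 0], [0, 0.13, -0.43, 0, 0, 0, 0], [0, 0.13, -0.43, 0, 0, 0, 0], [0, 0.1, -0.43, 0, 0, 0, 0], [0, 0.06, -0.21, 0, 0, 0, 0], [0, 0, 0, 0, 0, 0, 0], [0, 0, 0, 0, 0, 0, 0]])

```text
time_s: 9.55
ee_pos: [0.5334, -0.0895, 0.2986]
eef_rot: [3.142, 0.001, 0.07]
force: [-0.1, 0.4, 0.8]
grip_width: 0.0217
grip_force: 40.0
```

Run:
```python
from h import *
np.set_printoptions(precision=4,suppress=True)
o=ctrl.get_obs();print(o["ee_pos"],o["eef_rot"],o["force"])
s=ctrl.camera("side"); t=ctrl.camera("top")
e=o["ee_pos"]; foot=e-[0,0,.115]
print("pred foot",proj(foot,s),"mouth",proj([.534,-.0896,.148],s),"collar",proj(foot+[0,0,.108],s))
b=cv2.resize(s["color"][130:270,290:390],None,fx=4,fy=4,interpolation=cv2.INTER_CUBIC)
cv2.imwrite("pics/side2.png",b)
```

```text
[ 0.5334 -0.0895  0.2986] [3.1416 0.0006 0.07  ] [-0.0594  0.3627  0.7936]
pred foot [340.2748 200.0923] mouth [339.4365 218.0311] collar [342.0249 140.1169]
```

View pics/side2.png

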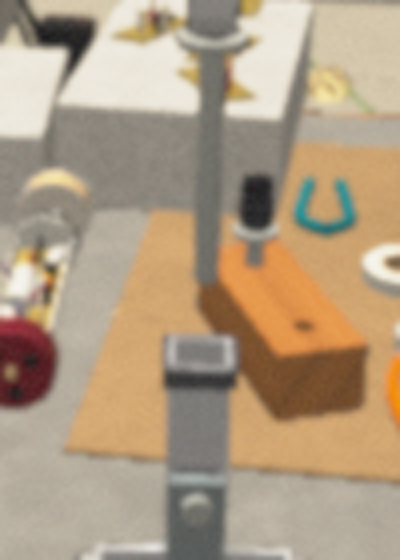

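The rod foot at crop (206,280) is about 1 mm robotward of the mouth centre at (199,352), well within clearance. I'll descend with a small x correction.

move_arm(increments=[[0, 0.02, 0, 0.3, 0, 0, 0], [0, 0, 0, 0.3, 0, 0, 0], [0, 0, 0, 0.2, 0, 0, 0], [0, 0, 0, 0.2, 0, 0, 0], [0, 0, 0, 0.2, 0, 0, 0], [0, 0, 0, 0, 0, 0, 0], [0, 0, 0, 0, 0, 0, 0]])

```text
time_s: 10.35
ee_pos: [0.5347, -0.0892, 0.2392]
eef_rot: [3.142, -0.0, 0.07]
force: [0.0, -0.8, 0.1]
grip_width: 0.0214
grip_force: 40.0
```

move_arm(increments=[[0, 0, 0, 0.2, 0, 0, 0], [0, 0, 0, 0.2, 0, 0, 0], [0, 0, 0, 0.2, 0, 0, 0], [0, 0, 0, 0.2, 0, 0, 0], [0, 0, 0, 0.1, 0, 0, 0], [0, 0, 0, 0, 0, 0, 0]])

```text
time_s: 10.95
ee_pos: [0.5343, -0.0891, 0.1931]
eef_rot: [-3.141, 0.001, 0.07]
force: [0.3, -0.9, -0.5]
grip_width: 0.0213
grip_force: 40.0
```

Next is pushing the core through, down to just above the collar seat at about 0.157.

move_arm(increments=[[0, 0, 0, 0.1, 0, 0, 0], [0, 0, 0, 0.1, 0, 0, 0], [0, 0, 0, 0.1, 0, 0, 0], [0, 0, 0, 0.1, 0, 0, 0], [0, 0, 0, 0.1, 0, 0, 0], [0, 0, 0, 0, 0, 0, 0]])

```text
time_s: 11.55
ee_pos: [0.5346, -0.0892, 0.1687]
eef_rot: [-3.142, -0.0, 0.07]
force: [-0.1, 0.3, -0.5]
grip_width: 0.0214
grip_force: 40.0
```

move_arm(increments=[[0, 0, 0, 0.06, 0, 0, 0], [0, 0, 0, 0.06, 0, 0, 0], [0, 0, 0, 0.06, 0, 0, 0], [0, 0, 0, 0, 0, 0, 0]])

```text
time_s: 11.95
ee_pos: [0.5344, -0.0892, 0.1594]
eef_rot: [-3.141, 0.001, 0.07]
force: [0.6, -0.3, -0.4]
grip_width: 0.0212
grip_force: 40.0
```

move_arm(increments=[[0, 0, 0, 0.03, 0, 0, 0], [0, 0, 0, 0, 0, 0, 0]])

```text
time_s: 12.15
ee_pos: [0.5346, -0.0892, 0.1583]
eef_rot: [-3.142, 0.0, 0.07]
force: [0.3, -0.0, -1.2]
grip_width: 0.0214
grip_force: 40.0
```

Run:
```python
from h import *
for n,(x,y) in (("side",(290,190)),("top",(220,170))):
    c=ctrl.camera(n)
    for r in ctrl.cut_out("core",c)[:2]: print(n,r["conf"],r["centre"])
    i=cv2.resize(c["color"][y:y+110,x:x+100],None,fx=4,fy=4,interpolation=cv2.INTER_CUBIC)
    img=i if n=="side" else np.hstack([img,i])
cv2.imwrite("pics/seat.png",img); print(ctrl.get_obs()["ee_pos"],ctrl.get_obs()["force"])
```

```text
[ 0.53463357 -0.08918643  0.15849622] [-1.49399017e-04 -6.68660447e-01 -9.24984975e-01]
```

View pics/seat.png

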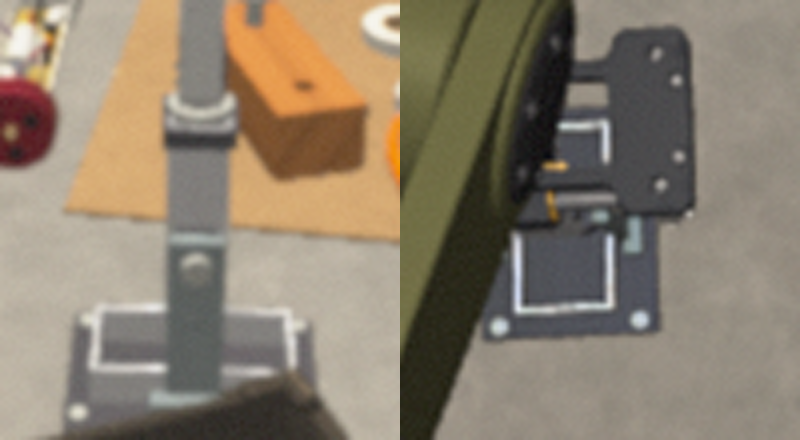

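The collar at crop (200,105) is practically on the rim and the tube is upright. I'll press a hair further to seat it.

move_arm(increments=[[0, 0, 0, 0.02, 0, 0, 0], [0, 0, 0, 0.02, 0, 0, 0], [0, 0, 0, 0, 0, 0, 0]])

```text
time_s: 12.65
ee_pos: [0.5347, -0.0892, 0.1567]
eef_rot: [3.141, -0.0, 0.07]
force: [-1.7, -0.5, 2.7]
grip_width: 0.0218
grip_force: 40.0
```

Contact is starting. I'll open gently (the rod drops any remaining fraction), then retreat upward.

move_arm(increments=[[0.5, 0, 0, 0, 0, 0, 0], [0.5, 0, 0, 0, 0, 0, 0], [0.5, 0, 0, 0, 0, 0, 0], [0.5, 0, 0, 0, 0, 0, 0], [0.5, 0, 0, -0.2, 0, 0, 0], [0.5, 0, 0, -0.4, 0, 0, 0], [0.5, 0, 0, -0.6, 0, 0, 0], [0.5, 0, 0, -0.6, 0, 0, 0], [0.5, -0.3, 0.6, 0, 0, 0, 0], [0.5, -0.3, 0.6, 0, 0, 0, 0], [0.5, -0.3, 0.6, 0, 0, 0, 0], [0.5, -0.3, 0.6, 0, 0, 0, 0], [0.5, 0, 0.6, 0, 0, 0, 0], [0.5, 0, 0.6, 0, 0, 0, 0], [0.5, 0, 0, 0, 0, 0, 0]])

```text
time_s: 14.15
ee_pos: [0.4869, -0.2756, 0.2468]
eef_rot: [3.141, 0.0, 0.067]
force: [1.1, 1.1, -0.7]
grip_width: 0.0471
grip_force: 0.0
```

Run:
```python
from h import *
for n,(x,y) in (("side",(290,180)),("top",(220,180))):
    c=ctrl.camera(n)
    for o in("core","push_rod"):
        for r in ctrl.cut_out(o,c)[:2]: print(n,o,r["conf"],r["centre"])
    if n=="side": print("collar centre pred seated",proj([.5345,-.0893,.1505],c))
    i=cv2.resize(c["color"][y:y+120,x:x+80],None,fx=5,fy=5,interpolation=cv2.INTER_CUBIC)
    img=i if n=="side" else np.hstack([img,i])
cv2.imwrite("pics/end.png",img[:600]); print(ctrl.get_obs()["ee_pos"])
```

```text
side core 0.2 [235.2, 340.4]
side push_rod 0.77 [209.0, 338.2]
collar centre pred seated [339.1782198  216.85953163]
top push_rod 0.55 [215.6, 249.3]
[ 0.48745931 -0.27208398  0.24680595]
```

View pics/end.png

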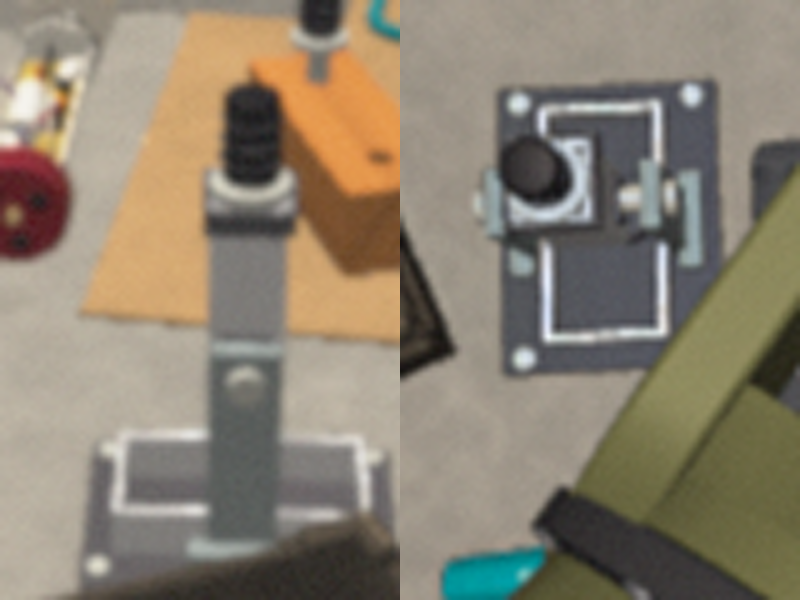

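The rod is seated with its collar on the rim at crop (250,190), and the tube is upright. The core isn't visible, but the foot now reaches about 14 mm below the tube's lower end, so it must have dropped into the tray. Handing in.

```bash
python3 -c "
from station import ctrl
print(ctrl.hand_in())"
```

```text
the job is handed in; nothing more can be done
None
```

I handed the job in: the tube is upright and the long rod stands released in it with its collar on the rim. The core should be in the tray, but the cameras couldn't see it, so I inferred that from the rod's depth; the hand-in gave no verdict.

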